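# Hang the parts basket in the wash tub behind its splash guard

### The arm

A 7-joint arm with a two-finger parallel gripper is mounted at the origin on the work surface. World frame = base frame: x ahead of the robot, y to its left, z up, the work surface at z = 0. Lengths are in m, angles in rad, forces in N, time in s.
With the tool pointing down it reaches from about 0.425 to 0.925 m from the base axis. Payload 6.8 kg.
Tool frame: the origin (TCP) lies at the very end of the fingers, on their centre line; the grasp point (between the pads) lies 19 mm behind it (tcp_to_grasp is the distance from the TCP to the grasp point, in m); z points along the fingers, y is the line along which they close (so a half turn about z gives the same grasp; the last joint's range is limited). The gripper opens to 85 mm and grips with 20 to 120 N. Pads are 22 mm wide; open, the fingers measure 114 mm over their backs; the gripper's body (76 mm by 85 mm) begins 54 mm behind the grasp point. The pads swing forward as they close: fully open they stand 13 mm farther back than shut.
Start: joints at [1.029, 0.477, 0.022, 1.555, -0.011, 1.109, -0.083], TCP at [0.284, -0.612, 0.231] pointing down, gripper open.
Joint ranges: [-2.96, 2.96], [-0.34, 2.1], [-1.41, 1.46], [0.24, 2.44], [-1.37, 4.51], [0.17, 1.92], [-2.96, 2.96]. Speed limits (rad/s): [2.39, 2.39, 3.14, 3.14, 3.14, 3.14, 3.14].

### API

Orientations are given as a unit quaternion [x, y, z, w].
In Python, from plant import * gives the robot as it stands. The module is installed in compiled form; this text tells all that it offers.
- The arm moves only by the shell command python3 -m creep 'ROWS' [OPENING]. ROWS is JSON, a list that holds one entry, the list of rows, each a list of 4 numbers: the shift along the tool's x, y, z in mm, then the turn about the tool's z in rad. A call has 1 to 5 rows; each row is the pose to reach, as a shift and turn from the pose commanded when the call began, along the tool's axes at that moment; what a row does not reach only later rows make up. A row lasts 1/8 s, in which the tool goes at most 62.5 mm and 10.7 degrees, less where a joint would pass 70% of its speed; a pose out of reach is approached as far as the arm can. A call with a gripper value outside its range is refused whole. OPENING is the closure, from 0 (fully open) to 1 (shut), set as the call begins (- or left out, the last holds). The fingers move at their own pace and stop on an object; the grip force is fixed at half the most. Time passes only in rows, so rows that repeat a pose let the fingers close. It gives the time, the measured TCP pose, the force, the opening and the grip force at its end, in the units of the state.
- sense(): the state, without advancing time (a new reading comes with each control period).
- grab_frame(name): name is "scene" or "top" or "wrist"; returns a dict with "color" (420x560x3 uint8, red, green, blue), "depth" (420x560 float32, m along the optical axis (not along the pixel's ray), 0 where there is no reading), "mtx" (3x3 intrinsics, pixels), "extrinsics" (4x4, takes a point from camera to world coordinates). Camera axes: x right, y down, z forward; pixel columns grow to the right and rows downward; lengths in m; the calibration is good to about 2 mm. A picture is of the moment at which its call begins.
- job_done(): hands the job in; it is judged then, once.
Trained networks look in a picture, given as the dict that the camera call returned (one of the last four; its "shot" number tells which), for a name from the list of things; names that differ only in an ending like _2 or _b are one class to them, and where a whole thing is asked for, a point or a joint stands for the part that bears it (a point fixed in the world has none). Each returns a list of dicts, best first, with "conf" (0 to 1); they miss things now and then, are a little off and sometimes report something else, mostly with a low value. They report only what shows in the picture. A call takes as long as a camera call. They do not tell look-alikes from the thing itself.
- search_frame(picture, label): "extent" ([left, top, width, height] in pixels, round what is visible of it).
The state is a dict: "time_s": time; "joint_pos": joint angles; "joint_vel": joint speeds; "tau": joint torques, N m; "ee_pos": TCP position; "orientation": TCP orientation; "ft_force": force on the tool from outside, world axes, zero at the start; "wrist_torque": the same for the moment, N m; "finger_gap": finger opening in m; "grasp_force": force on a finger pad.
Only numpy, scipy, OpenCV 4.12 (cv2) and the standard library are available. Lean on these libraries where they do the work, as an engineer would, in place of code of your own. Each camera call takes 0.05 s, during which the arm holds its last target. There are 200 camera calls.

### The job

Lower the sliding splash guard in front of the wash tub all the way down by its handle, then hang the small steel basket by its bent lip over the tub's front rim (the one next to the guard), basket inside the tub, and let go of it. Then raise the guard fully up again and leave it there, with the basket still hanging and the other things on the bench left where they lie.

Things in the scene. Friction and masses are not known exactly. Their poses are not given: they have to be found in the camera images.
- tub: Fixed open-topped sheet-steel wash tub, 150 (x) by 280 (y) by 120 mm high, walls 5 mm. Origin: centre of its underside, on the bench; z up; its -x side is the front, roughly facing the robot. Two guide posts (24 x 20 mm, 225 mm high) stand in front of it at x -103, y +-154 mm; a splash guard slides between them. Place and yaw vary.
- front_rim (a point): Middle of the top edge of the tub's front wall (rim 5 mm thick, 120 mm above the bench), at tub x = -72.5 mm, y = 0. Axes as the tub: x points into the tub, y along the rim, z up. The free gap between the outside of this wall and the guard is 23 mm.
- guard (a joint): Height of the splash guard, m: 0 fully down, 0.11 fully up at its stop. A clear panel in an aluminium frame, 284 mm wide, 100 high, 10 thick, 0.5 kg, 103 mm in front of the tub's centre; at 0 it stands on the bench, its top edge 20 mm below the rim. Friction holds it at any height: lifting takes about 14 N, pushing down about 4 N. Starts partly raised.
- guard_handle (a point): Middle of the guard's handle, a dark straight round bar 14 mm thick and 140 mm long along the tub's y, 40 mm in front of the guard and 20 mm above its top edge, held by two slanting arms 60 mm either side of the middle, rising to it from the frame behind. Moves with the guard: its centre is 120 mm above the bench when the guard is down, 230 mm when up. Axes as the tub.
- basket: Loose open-topped steel basket, about 0.15 kg: cup 45 (x) by 60 (y) by 55 mm high, stands upright, left or right of the robot. Origin: centre of underside; z up. Its -x wall rises to 86 mm and bends out (-x) and down as a lip: slot 12 mm wide, outer leg 25 mm long, ending 61 mm above the underside. On the bend a black grip tab, 10 (x) by 40 (y) mm, from 86 to 126 mm up.
- basket_hook (a point): Top middle of the slot inside the basket's bent lip, the point that comes to rest on the middle of a rim's top edge: at basket x = -28.5 mm, y = 0, 83 mm above the underside. Axes as the basket; hung on the front rim, its x points into the tub as the tub's x does.
- basket_tab (a point): Place to grip in the black tab on the basket: basket x = -28.5 mm, y = 0, 108 mm above the underside (18 mm below the tab's top edge, 25 mm above basket_hook). Axes as the basket.
- protector: Bystander: squat black rubber post protector, a flanged cap 48 mm across and 30 mm high, loose. Origin: centre of its underside.
- wing_nut: Bystander: zinc wing nut, about 35 mm across its wings, 18 mm high, loose. Origin: centre of its underside.
- ring_lug: Bystander: copper ring lug 50 mm long, lying flat, 9 mm high, loose. Origin: centre of its ring, underside; barrel to +x.
- brush: Bystander: blue nylon terminal brush 150 mm long, lying, loose. Origin: on its underside, near its middle.
Things that resemble listed ones, but are neither listed nor needed, are in the scene too. Several things look just like the basket: the one meant starts farthest from the robot's base.

How it is judged:
On the way, in this order (a step that is already met when the one before it is completed fails the run):
1. the guard has been lowered fully (within 8 mm) (value of joint guard below 0.008 m), for 0.2 s.
2. the basket hangs by its lip on the front rim, inside the tub, let go, while the guard is still down (within 15 mm) (value of joint guard below 0.015 m and x of basket_hook in the frame of front_rim between -0.008 and 0.008 m and y of basket_hook in the frame of front_rim between -0.1 and 0.1 m and z of basket_hook in the frame of front_rim between -0.006 and 0.006 m and x of basket in the frame of front_rim above 0.012 m and angle between basket's own z axis and vertical below 0.17 rad and angle between the x axis of basket and the x axis of tub, either way round below 0.2 rad and contact force between the fingers and basket below 0.1 N), for 0.3 s.
At the end, for the whole second after the job is handed in: Guard still, within 8 mm of its upper stop; basket at rest, hung by its lip on the tub's front rim: basket_hook within 8 mm of the rim across, 6 mm in height, 100 mm of front_rim along it; cup inside the tub, tilt under 0.17 rad, lip parallel to the rim within 0.2 rad (value of joint guard above 0.102 m and velocity of joint guard between -0.01 and 0.01 m/s and x of basket_hook in the frame of front_rim between -0.008 and 0.008 m and y of basket_hook in the frame of front_rim between -0.1 and 0.1 m and z of basket_hook in the frame of front_rim between -0.006 and 0.006 m and x of basket in the frame of front_rim above 0.012 m and angle between basket's own z axis and vertical below 0.17 rad and angle between the x axis of basket and the x axis of tub, either way round below 0.2 rad and linear speed of basket below 0.02 m/s); the robot touches nothing.
It fails at once if a bystander is displaced by more than 30 mm (distance of any of protector, wing_nut, ring_lug, brush from where it was at the start of the episode above 0.03 m).
It also fails if it takes over 64 s, if anything falls off the work surface, if the arm or the gripper's body presses on something with over 40 N, if the wrist force passes 120 N, or if a joint passes its speed limit or range.

## Working session

There is one attempt and no reset: what is moved stays moved. The work goes in short steps, Python scripts to look and compute and a shell command to move; the robot and the scene stay as the last step left them, time stands still between calls to the robot, and variables do not carry over. Pictures are saved under pics/ and viewed, at most 10 in all, crops included, and the job is handed in when it is done.

```bash
mkdir -p pics; cat > h.py <<'E'
from plant import *
import numpy as np, cv2
from scipy.spatial.transform import Rotation as R
def cloud(f):
    d=f["depth"]; K=f["mtx"]; v,u=np.indices(d.shape)
    p=np.stack([(u-K[0,2])/K[0,0]*d,(v-K[1,2])/K[1,1]*d,d],-1)
    E=np.array(f["extrinsics"]); w=p@E[:3,:3].T+E[:3,3]; w[d==0]=np.nan
    return w
def save(n,im,s=1):
    cv2.imwrite("pics/"+n,cv2.cvtColor(cv2.resize(im,None,fx=s,fy=s,interpolation=cv2.INTER_CUBIC),cv2.COLOR_RGB2BGR))
E
cat > a.py <<'E'
from h import *
s=sense(); print(s["time_s"],s["ee_pos"],s["orientation"])
for n in("top","scene"):
    f=grab_frame(n); w=cloud(f); save(n+"0.png",f["color"]); np.savez(""+n+"0.npz",w=w,c=f["color"])
    for l in["tub","guard","guard_handle","basket","basket_tab","protector","wing_nut","ring_lug","brush"]:
        for r in search_frame(f,l):
            x,y,a,b=[int(t) for t in r["extent"]]
            q=w[y:y+b,x:x+a].reshape(-1,3); q=q[np.isfinite(q[:,0])]
            if r["conf"]>.25 and len(q): q2=q[q[:,2]>.008] if (q[:,2]>.008).any() else q; print(n,l,round(r["conf"],2),(x,y,a,b),np.median(q2,0).round(3),np.percentile(q[:,2],98).round(3))
E
python3 a.py
```

```text
0.0 [ 0.283452   -0.61195159  0.23031771] [ 9.76568566e-01  2.15204522e-01 -2.65206296e-04 -8.82214121e-04]
top tub 0.71 (240, 91, 153, 94) [ 0.6   -0.044  0.104] 0.193
top guard 0.95 (253, 155, 123, 28) [ 0.565 -0.045  0.129] 0.189
top guard_handle 0.57 (251, 156, 122, 25) [ 0.565 -0.04   0.139] 0.189
top basket 0.97 (367, 253, 32, 33) [ 0.311 -0.201  0.074] 0.127
top basket 0.89 (410, 303, 44, 31) [ 0.197 -0.331  0.054] 0.126
top basket 0.66 (401, 217, 32, 32) [ 0.401 -0.284  0.058] 0.127
top basket_tab 0.84 (399, 216, 35, 32) [ 0.401 -0.283  0.057] 0.126
top basket_tab 0.82 (212, 239, 35, 32) [0.355 0.18  0.084] 0.127
top basket_tab 0.8 (409, 301, 45, 32) [ 0.198 -0.331  0.054] 0.126
top basket_tab 0.74 (367, 256, 33, 33) [ 0.311 -0.201  0.068] 0.127
top protector 0.77 (188, 236, 16, 17) [0.376 0.273 0.027] 0.032
top protector 0.63 (238, 89, 153, 91) [ 0.601 -0.041  0.104] 0.191
top wing_nut 0.62 (240, 89, 153, 94) [ 0.6   -0.042  0.105] 0.193
top brush 0.97 (126, 140, 21, 52) [0.583 0.434 0.016] 0.024
scene tub 0.7 (207, 200, 163, 162) [ 0.602 -0.04   0.094] 0.188
scene guard 0.5
[... 155 characters left out ...]
47, 34, 47) [ 0.397 -0.29   0.052] 0.126
scene basket 0.87 (91, 207, 36, 36) [ 0.208 -0.331  0.057] 0.126
scene basket 0.75 (284, 169, 32, 41) [0.358 0.17  0.053] 0.125
scene basket 0.69 (140, 251, 29, 47) [ 0.399 -0.293  0.052] 0.122
scene basket_tab 0.7 (286, 169, 29, 40) [0.358 0.171 0.053] 0.126
scene basket_tab 0.66 (95, 209, 33, 33) [ 0.208 -0.33   0.056] 0.126
scene basket_tab 0.63 (138, 248, 34, 45) [ 0.397 -0.289  0.054] 0.126
scene basket_tab 0.59 (153, 215, 29, 40) [ 0.322 -0.215  0.058] 0.127
scene protector 0.68 (327, 183, 18, 16) [0.383 0.271 0.024] 0.034
scene wing_nut 0.54 (278, 230, 6, 8) [0.429 0.059 0.014] 0.023
scene brush 0.86 (408, 195, 31, 42) [0.586 0.432 0.017] 0.024
```

```bash
cat > b.py <<'E'
from h import *
z=np.load("top0.npz"); w=z["w"]; c=z["c"]
# tab
def fit(box,zlo,zhi,n):
    x,y,a,b=box; q=w[y:y+b,x:x+a].reshape(-1,3); q=q[(q[:,2]>zlo)&(q[:,2]<zhi)]
    r=cv2.minAreaRect((q[:,:2]*1000).astype(np.float32)); m=q.mean(0)
    print(n,len(q),m.round(4),"rect",np.round(r[0],1),np.round(r[1],1),round(r[2],1)); return q
fit((395,210,45,45),.100,.14,"tab"); fit((395,210,45,45),.03,.1,"body")
x=w[80:200,230:400].reshape(-1,3)
q=x[(x[:,2]>.112)&(x[:,2]<.128)]; r=cv2.minAreaRect((q[:,:2]*1000).astype(np.float32)); print("rim",r,len(q))
q=x[(x[:,2]>.215)&(x[:,2]<.235)]; print("posts",len(q)); 
for m in (q[q[:,1]>-.04],q[q[:,1]<-.04]): print(m.mean(0))
for lo in np.arange(.12,.215,.01):
    q=x[(x[:,2]>lo)&(x[:,2]<lo+.01)&(x[:,0]<.60)]; print(round(lo,2),len(q),q.mean(0).round(3) if len(q) else"",q[:,1].min().round(3) if len(q) else "",q[:,1].max().round(3) if len(q) else "")
save("t1.png",c[70:350,110:470],2.1)
save("bk.png",c[200:350,350:470],5) if 0 else save("bk.png",c[195:345,345:465],4)
E
python3 b.py
```

```text
tab 103 [ 0.388  -0.2807  0.122 ] rect [ 388.3 -282.3] [40.9 10.4] 58.1
body 320 [ 0.4059 -0.2892  0.063 ] rect [ 406.2 -293.8] [61.2 61.4] 58.7
rim ((651.1174926757812, -35.03828430175781), (325.2929382324219, 191.01727294921875), 86.2650375366211) 1124
posts 226
[0.57696297 0.12308076 0.22362355]
[ 0.55742421 -0.18257956  0.22393875]
0.12 168 [ 0.575 -0.052  0.124] -0.191 0.133
0.13 62 [ 0.564 -0.035  0.133] -0.183 0.13
0.14 31 [ 0.559 -0.049  0.145] -0.189 0.132
0.15 213 [ 0.565 -0.033  0.157] -0.191 0.133
0.16 511 [ 0.566 -0.031  0.163] -0.188 0.132
0.17 62 [ 0.55  -0.038  0.175] -0.189 0.133
0.18 399 [ 0.53  -0.03   0.186] -0.191 0.13
0.19 51 [ 0.545 -0.041  0.193] -0.19 0.132
0.2 27 [ 0.558 -0.077  0.206] -0.192 0.132
0.21 30 [ 0.563 -0.027  0.215] -0.187 0.132
```

View pics/t1.png

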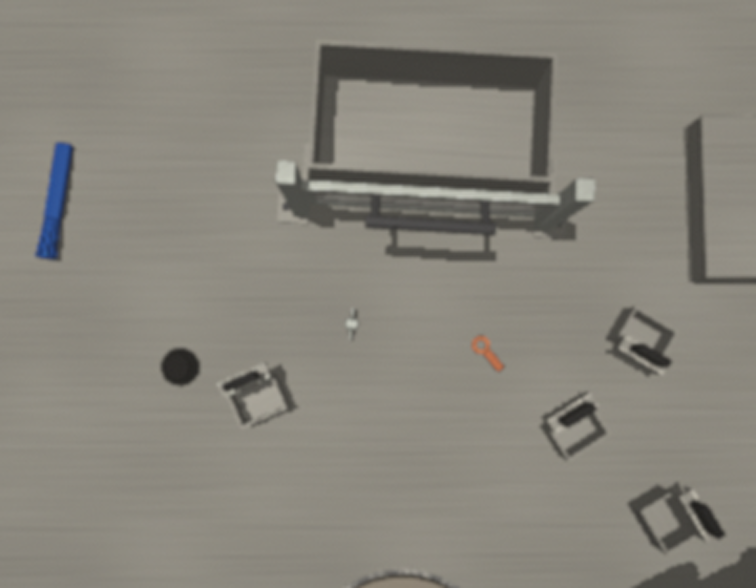

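View pics/bk.png

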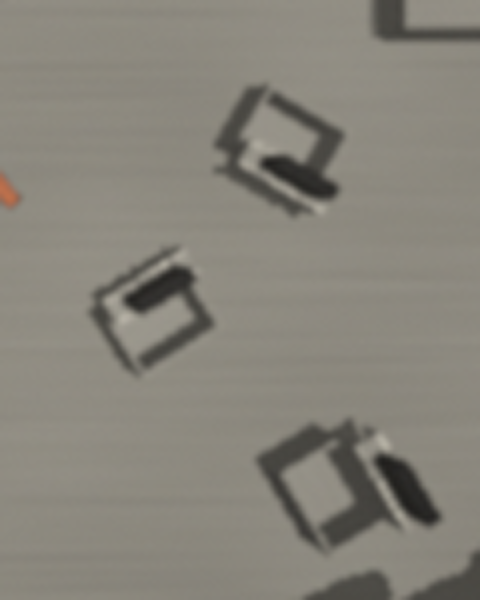

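Four basket look-alikes show in the enlarged crop: three at (285,150), (155,305) and (345,485), plus one in the overview at (258,395). The one at (285,150) is meant, since its cup at world (0.41,-0.30) is farthest from the base (0.50 m against 0.40 m or less). Its tab is on the side near the robot. The guard is half raised, with its handle bar at overview (430,225).

```bash
cat > go.py <<'E'
# remaining shift to target: x y z [m], world angle of tool y [deg]
import sys; from h import *
x,y,z,a=map(float,sys.argv[1:5]); s=sense(); r=R.from_quat(s["orientation"]); M=r.as_matrix()
ya=np.degrees(np.arctan2(M[1,1],M[0,1])); t=-((a-ya+90)%180-90)
print("t",round(s["time_s"],2),"pos",np.round(s["ee_pos"],4),"ya",round(ya,1),"z",M[:,2].round(3),"F",np.round(s["ft_force"],1),"gap",round(s["finger_gap"],4),"j7",round(s["joint_pos"][6],2))
print("shift mm",np.round(M.T@(np.array([x,y,z])-s["ee_pos"])*1000,1),"turn",round(np.radians(t),3))
E
python3 go.py .527 -.03 .27 -3.7
python3 -m creep '[[[60,-55,-40,-0.15],[120,-110,-40,-0.3],[175,-160,-40,-0.45],[230,-210,-40,-0.6],[280,-256,-40,-0.75]]]' 0.4; python3 go.py .527 -.03 .27 -3.7
```

```text
t 1.0 pos [ 0.2837 -0.6125  0.2313] ya -65.1 z [-0.  0. -1.] F [-0.5 -0.6 -0.8] gap 0.0855 j7 -0.08
shift mm [ 465.6 -426.3  -38.7] turn -1.072
time_s: 1.62
ee_pos: [0.4024, -0.3288, 0.2711]
orientation: [0.829, 0.56, 0.0, 0.001]
ft_force: [1.5, -0.4, -0.0]
finger_gap: 0.0515
grasp_force: 0.0
t 1.62 pos [ 0.4024 -0.3288  0.2711] ya -21.9 z [ 0.001 -0.001 -1.   ] F [ 1.5 -0.4 -0. ] gap 0.0515 j7 0.13
shift mm [323.7   4.2   0.9] turn -0.318
```

```bash
python3 -m creep '[[[60,1,0,-0.1],[120,2,0,-0.2],[180,3,0,-0.318],[240,4,0,-0.318],[290,4,0,-0.318]]]' 0.4 >/dev/null; python3 -m creep '[[[30,0,0,0],[30,0,0,0]]]' 0.62
python3 go.py .527 -.03 .27 -3.7
cat > w.py <<'E'
from h import *; import sys
f=grab_frame("wrist"); w=cloud(f); save(sys.argv[1]+".png",f["color"]); np.savez(sys.argv[1]+".npz",w=w,c=f["color"])
for l in sys.argv[2:]:
    for r in search_frame(f,l)[:2]: print(l,r)
x=w.reshape(-1,3); x=x[np.isfinite(x[:,0])]; np.set_printoptions(suppress=True)
for lo in np.arange(.05,.24,.01):
    q=x[(x[:,2]>lo)&(x[:,2]<lo+.01)]
    if len(q)>30: print(round(lo,2),len(q),np.median(q,0).round(4),q.min(0).round(3)[:2],q.max(0).round(3)[:2])
E
python3 w.py wh guard_handle
```

```text
time_s: 2.5
ee_pos: [0.5172, -0.0306, 0.2708]
orientation: [0.729, 0.684, 0.001, -0.0]
ft_force: [-0.2, -0.2, 0.5]
finger_gap: 0.0324
grasp_force: 0.0
t 2.5 pos [ 0.5172 -0.0306  0.2708] ya -3.7 z [ 0.001  0.001 -1.   ] F [-0.2 -0.2  0.5] gap 0.0324 j7 -0.23
shift mm [1.2 9.7 0.8] turn 0.001
guard_handle {'extent': [282.4, 14.9, 71.0, 278.6], 'conf': 0.66}
0.05 2611 [ 0.7135 -0.002   0.0553] [ 0.261 -0.374] [0.748 0.171]
0.06 2703 [ 0.724  -0.0173  0.0652] [ 0.296 -0.188] [0.749 0.164]
0.07 3427 [ 0.6872 -0.0139  0.0756] [ 0.297 -0.192] [0.748 0.161]
0.08 3270 [ 0.7205 -0.0191  0.0852] [ 0.296 -0.227] [0.749 0.157]
0.09 3355 [ 0.7306 -0.0043  0.0952] [ 0.544 -0.191] [0.749 0.131]
0.1 3609 [0.7313 0.0013 0.1052] [ 0.332 -0.213] [0.748 0.131]
0.11 4976 [0.7253 0.0181 0.116 ] [ 0.331 -0.213] [0.753 0.132]
0.12 3913 [0.6583 0.0258 0.1208] [ 0.327 -0.216] [0.753 0.131]
0.13 333 [0.5659 0.0559 0.1334] [ 0.544 -0.192] [0.587 0.128]
0.14 216 [0.5654 0.1076 0.1465] [ 0.544 -0.191] [0.587 0.126]
0.15 718 [0.5648 0.0438 0.1556] [ 0.544 -0.189] [0.587 0.123]
0.16 3562 [0.5693 0.0315 0.1625] [ 0.535 -0.182] [0.587 0.12 ]
0.17 504 [0.5486 0.0319 0.1752] [ 0.53  -0.176] [0.587 0.116]
0.18 3037 [ 0.5267 -0.0175  0.1882] [ 0.516 -0.098] [0.584 0.113]
0.19 176 [ 0.5268 -0.0224  0.1902] [ 0.52  -0.096] [0.533 0.04 ]
```

View pics/wh.png

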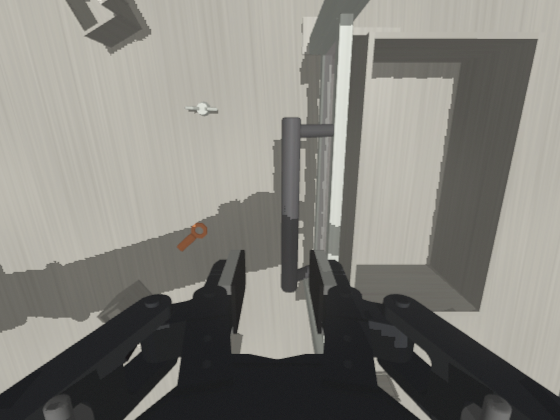

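The bar shows at x 291, between rows 120 and 290, just ahead of and between the fingers. The rim is the light band at column 370.

```bash
python3 -m creep '[[[1,9.5,30,0],[1,9.5,70,0],[1,9.5,100,0],[1,9.5,106,0],[1,9.5,106,0]]]' ; python3 -m creep '[[[0,0,0,0],[0,0,0,0],[0,0,0,0],[0,0,0,0]]]' 1;  python3 go.py .527 -.03 .1 -3.7
python3 - <<'E'
from h import *
w=np.load("wh.npz")["w"].reshape(-1,3); w=w[np.isfinite(w[:,0])]
q=w[(w[:,2]>.116)&(w[:,2]<.124)&(w[:,0]>.585)&(w[:,0]<.615)&(w[:,1]<.09)&(w[:,1]>-.16)]
k=np.polyfit(q[:,1],q[:,0],1); d=q[:,0]-np.polyval(k,q[:,1]); print("rim x at y=-.032:",np.polyval(k,-.032),"slope deg",np.degrees(np.arctan(k[0])),np.percentile(d,[2,50,98]),len(q),np.median(q[:,2]))
q=w[(w[:,2]>.21)&(w[:,0]>.53)&(w[:,0]<.6)]; print(len(q))
E
```

```text
time_s: 3.22
ee_pos: [0.5268, -0.0342, 0.1651]
orientation: [0.732, 0.682, 0.0, 0.0]
ft_force: [-0.0, 0.0, -0.3]
finger_gap: 0.0322
grasp_force: 0.0
time_s: 3.72
ee_pos: [0.5273, -0.0336, 0.1653]
orientation: [0.731, 0.682, 0.001, 0.001]
ft_force: [0.4, -1.1, 3.4]
finger_gap: 0.012
grasp_force: 58.6
t 3.73 pos [ 0.5273 -0.0336  0.1653] ya -4.0 z [ 0.002 -0.    -1.   ] F [ 0.4 -1.1  3.4] gap 0.012 j7 -0.31
shift mm [ 3.6 -0.6 65.3] turn -0.005
rim x at y=-.032: 0.5961386855280117 slope deg 3.769838100593786 [-0.00228517 -0.0001033   0.00291815] 1499 0.12043279364303511
21485
```

```bash
python3 -m creep '[[[0,0,15,0],[0,0,30,0],[0,0,45,0],[0,0,57,0],[0,0,63,0]]]' ; python3 -m creep '[[[0,0,2,0],[0,0,2,0],[0,0,2,0]]]'; python3 go.py .527 -.03 .1 -3.7
```

```text
time_s: 4.35
ee_pos: [0.5273, -0.0336, 0.1037]
orientation: [0.731, 0.682, -0.001, 0.001]
ft_force: [-21.7, -4.2, 74.6]
finger_gap: 0.0117
grasp_force: 66.9
time_s: 4.72
ee_pos: [0.5274, -0.0336, 0.1039]
orientation: [0.731, 0.682, -0.0, 0.002]
ft_force: [-13.8, -3.5, 51.1]
finger_gap: 0.0115
grasp_force: 64.0
t 4.72 pos [ 0.5274 -0.0336  0.1039] ya -4.0 z [ 0.002 -0.003 -1.   ] F [-13.8  -3.5  51.1] gap 0.0115 j7 -0.37
shift mm [ 3.6 -0.6  3.9] turn -0.005
```

```bash
python3 -m creep '[[[0,0,-2,0],[0,0,-3,0],[0,0,-3,0]]]' 0.6; python3 -m creep '[[[0,0,-40,0],[0,0,-80,0],[0,0,-110,0],[0,0,-130,0],[0,0,-130,0]]]' 0.6; python3 go.py .388 -.282 .22 -31.5
```

```text
time_s: 5.1
ee_pos: [0.5257, -0.0329, 0.1017]
orientation: [0.731, 0.682, -0.001, -0.001]
ft_force: [-0.2, -0.0, -0.0]
finger_gap: 0.0342
grasp_force: 0.0
time_s: 5.72
ee_pos: [0.5272, -0.0331, 0.2333]
orientation: [0.731, 0.682, 0.001, 0.001]
ft_force: [0.3, -0.4, -0.2]
finger_gap: 0.034
grasp_force: 0.0
t 5.72 pos [ 0.5272 -0.0331  0.2333] ya -4.0 z [ 0.002  0.    -1.   ] F [ 0.3 -0.4 -0.2] gap 0.034 j7 -0.27
shift mm [-257.9 -121.7   13. ] turn 0.481
```

```bash
python3 -m creep '[[[-52,-25,0,0.1],[-104,-50,0,0.2],[-156,-74,0,0.3],[-208,-98,0,0.4],[-240,-112,0,0.48]]]' 0.4; python3 -m creep '[[[0,0,0,0],[0,0,0,0]]]';  python3 go.py .388 -.282 .22 -31.5; python3 w.py wb basket_tab
python3 - <<'E'
from h import *
f=grab_frame("top");save("t2.png",f["color"][70:300,180:420],2.5)
w=np.load("wb.npz")["w"].reshape(-1,3)
q=w[(w[:,2]>.118)&(w[:,2]<.13)&(np.hypot(w[:,0]-.39,w[:,1]+.285)<.05)]
print(len(q),q.mean(0),cv2.minAreaRect((q[:,:2]*1000).astype(np.float32)))
w=cloud(f)[80:200,230:400].reshape(-1,3)
q=w[(w[:,0]<.57)&(w[:,0]>.51)&(w[:,1]>-.08)&(w[:,1]<.02)&(w[:,2]>.09)];print("handle top",len(q),np.percentile(q[:,2],[50,95]))
E
```

```text
time_s: 6.35
ee_pos: [0.3955, -0.2671, 0.2308]
orientation: [0.874, 0.486, -0.001, -0.001]
ft_force: [0.9, 0.5, -0.3]
finger_gap: 0.0515
grasp_force: 0.0
time_s: 6.6
ee_pos: [0.3982, -0.264, 0.2315]
orientation: [0.872, 0.49, -0.0, -0.001]
ft_force: [-0.5, 0.5, 0.1]
finger_gap: 0.0513
grasp_force: 0.0
t 6.6 pos [ 0.3982 -0.264   0.2315] ya -31.4 z [-0.001  0.001 -1.   ] F [-0.5  0.5  0.1] gap 0.0513 j7 -0.15
shift mm [-20.7   0.7  11.5] turn 0.002
basket_tab {'extent': [134.3, 155.0, 80.3, 74.7], 'conf': 0.92}
basket_tab {'extent': [139.5, 268.8, 43.8, 116.0], 'conf': 0.76}
0.05 21078 [ 0.5657 -0.4376  0.059 ] [ 0.183 -0.63 ] [ 0.672 -0.155]
0.06 3292 [ 0.5573 -0.4478  0.0603] [ 0.311 -0.627] [ 0.662 -0.158]
0.07 457 [ 0.5062 -0.1895  0.075 ] [ 0.311 -0.499] [ 0.564 -0.16 ]
0.08 1470 [ 0.3676 -0.218   0.0866] [ 0.178 -0.493] [ 0.565 -0.164]
0.09 509 [ 0.5099 -0.195   0.0952] [ 0.313 -0.51 ] [ 0.565 -0.167]
0.1 647 [ 0.5117 -0.2116  0.1028] [ 0.313 -0.512] [ 0.565 -0.172]
0.11 423 [ 0.3942 -0.1916  0.115 ] [ 0.313 -0.27 ] [ 0.566 -0.174]
0.12 1632 [ 0.3284 -0.2123  0.1264] [ 0.183 -0.355] [ 0.565 -0.175]
0.13 194 [ 0.5444 -0.1877  0.1354] [ 0.543 -0.195] [ 0.565 -0.178]
0.14 172 [ 0.5443 -0.1898  0.1448] [ 0.543 -0.195] [ 0.566 -0.182]
0.15 134 [ 0.5442 -0.191   0.1544] [ 0.543 -0.195] [ 0.559 -0.185]
0.16 76 [ 0.5443 -0.1924  0.1637] [ 0.543 -0.194] [ 0.553 -0.189]
0.23 144 [ 0.4139 -0.2685  0.2385] [ 0.37  -0.287] [ 0.43  -0.238]
516 [ 0.38695258 -0.28192251  0.126169  ] ((386.09552001953125, -282.9892578125), (39.17444610595703, 9.59625244140625), 58.78815460205078)
handle top 378 [0.1232658 0.1280666]
```

View pics/wb.png

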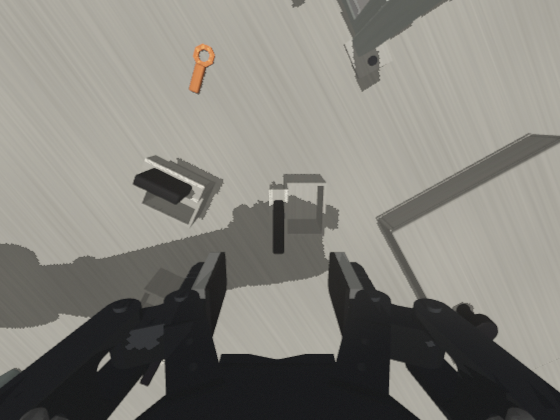

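The wanted basket's tab is at (279,228), centred between and parallel to the fingers, with the cup to its right. The look-alike at (175,190) is clear of the path.

```bash
python3 go.py .3865 -.2825 .09 -31.2; python3 -m creep '[[[-21.5,0,0,0],[-21.5,0,20,0],[-21.5,0,60,0],[-21.5,0,100,0],[-21.5,0,125,0]]]' 0.4; python3 go.py .3865 -.2825 .09 -31.2
```

```text
t 6.75 pos [ 0.3988 -0.2637  0.2322] ya -31.3 z [-0.     0.001 -1.   ] F [-0.   1.1  0. ] gap 0.0513 j7 -0.15
shift mm [-22.6  -0.6 142.2] turn -0.002
time_s: 7.38
ee_pos: [0.3869, -0.2819, 0.1058]
orientation: [0.872, 0.49, -0.0, -0.001]
ft_force: [-0.1, -0.2, -0.5]
finger_gap: 0.051
grasp_force: 0.0
t 7.38 pos [ 0.3869 -0.2819  0.1058] ya -31.3 z [-0.001  0.001 -1.   ] F [-0.1 -0.2 -0.5] gap 0.051 j7 -0.17
shift mm [-0.7 -0.  15.8] turn -0.002
```

```bash
python3 -m creep '[[[-0.5,0,12,0],[-0.5,0,16,0],[-0.5,0,16,0]]]' 0.4; python3 -m creep '[[[0,0,0,0],[0,0,0,0],[0,0,0,0],[0,0,0,0]]]' 1; python3 -m creep '[[[0,0,-20,0],[0,0,-60,0],[0,0,-110,0],[0,0,-150,0],[0,0,-180,0]]]' ; python3 go.py .43 -.04 .27 -3.8
```

```text
time_s: 7.75
ee_pos: [0.3873, -0.2839, 0.0922]
orientation: [0.872, 0.489, 0.0, 0.0]
ft_force: [-0.0, -0.6, -0.1]
finger_gap: 0.0514
grasp_force: 0.0
time_s: 8.25
ee_pos: [0.3872, -0.2841, 0.0923]
orientation: [0.872, 0.489, 0.0, 0.001]
ft_force: [-1.7, 0.8, 6.2]
finger_gap: 0.0096
grasp_force: 59.2
time_s: 8.88
ee_pos: [0.3868, -0.2838, 0.2734]
orientation: [0.872, 0.489, 0.0, 0.001]
ft_force: [-0.6, -0.2, -1.8]
finger_gap: 0.0091
grasp_force: 58.6
t 8.88 pos [ 0.3868 -0.2838  0.2734] ya -31.5 z [ 0.001 -0.001 -1.   ] F [-0.6 -0.2 -1.8] gap 0.0091 j7 -0.08
shift mm [230.5 -90.4   3.2] turn -0.483
```

```bash
python3 go.py .46 -.04 .27 -3.8;python3 -m creep '[[[48,-13,0,-0.1],[96,-26,0,-0.2],[144,-39,0,-0.3],[192,-52,0,-0.4],[245,-65,0,-0.483]]]'; python3 go.py .5965 -.032 .2 -3.8
```

```text
t 8.88 pos [ 0.3868 -0.2838  0.2734] ya -31.5 z [ 0.001 -0.001 -1.   ] F [-0.6 -0.2 -1.8] gap 0.0091 j7 -0.08
shift mm [246.2 -64.8   3.2] turn -0.483
time_s: 9.5
ee_pos: [0.459, -0.0397, 0.2715]
orientation: [0.729, 0.684, -0.0, 0.0]
ft_force: [0.3, 0.0, -1.3]
finger_gap: 0.0092
grasp_force: 58.6
t 9.5 pos [ 0.459  -0.0397  0.2715] ya -3.7 z [-0.    -0.001 -1.   ] F [ 0.3  0.  -1.3] gap 0.0092 j7 -0.18
shift mm [ 16.6 136.8  71.4] turn 0.002
```

```bash
python3 -m creep '[[[4,45,0,0],[8,90,0,0],[10,125,0,0],[10,137,0,0],[10,137,0,0]]]';python3 -m creep '[[[0,0,25,0],[0,0,42,0],[0,0,42,0],[0,0,42,0]]]'; python3 go.py .5965 -.032 .2 -3.8
python3 w.py wr basket | head -4
python3 - <<'E'
from h import *
w=np.load("wr.npz")["w"]; c=np.load("wr.npz")["c"]
s=sense(); p=np.array(s["ee_pos"]); t=np.radians(-3.8); X=np.array([np.cos(t),np.sin(t)]); Y=np.array([-X[1],X[0]])
q=w.reshape(-1,3); d=q[:,:2]-p[:2]; l=np.c_[d@X,d@Y,q[:,2]]
m=np.isfinite(l[:,0])&(abs(l[:,2]-.12)<.006)&(abs(l[:,0])<.02); 
for a in np.arange(-.1,.14,.02):
    k=m&(l[:,1]>a)&(l[:,1]<a+.02)
    if k.sum()>8: print("rim",round(a,2),k.sum(),l[k].mean(0).round(4),np.percentile(l[k,0],[3,97]).round(4))
E
```

```text
time_s: 10.12
ee_pos: [0.5961, -0.0399, 0.271]
orientation: [0.73, 0.683, -0.0, -0.001]
ft_force: [-0.6, -0.4, -1.4]
finger_gap: 0.0089
grasp_force: 58.9
time_s: 10.62
ee_pos: [0.5966, -0.0399, 0.2304]
orientation: [0.73, 0.683, 0.0, 0.0]
ft_force: [0.8, -0.4, -1.2]
finger_gap: 0.0095
grasp_force: 58.8
t 10.62 pos [ 0.5966 -0.0399  0.2304] ya -3.8 z [ 0.001 -0.    -1.   ] F [ 0.8 -0.4 -1.2] gap 0.0095 j7 -0.29
shift mm [ 7.9 -0.7 30.4] turn 0.0
basket {'extent': [257.5, 177.6, 102.9, 163.3], 'conf': 0.84}
basket {'extent': [1.0, 373.9, 13.9, 19.8], 'conf': 0.65}
0.05 1996 [0.733  0.0069 0.0549] [ 0.208 -0.297] [0.748 0.152]
0.06 2235 [ 0.7327 -0.0071  0.0652] [ 0.298 -0.22 ] [0.748 0.13 ]
rim 0.0 122 [-0.0006  0.0111  0.1207] [-0.0027  0.0015]
rim 0.02 145 [-0.0006  0.03    0.1206] [-0.0027  0.0015]
rim 0.04 152 [-0.0006  0.0502  0.1205] [-0.0027  0.0014]
rim 0.06 156 [-0.0006  0.0702  0.1206] [-0.0026  0.0014]
rim 0.08 177 [-0.0008  0.0906  0.1206] [-0.0033  0.0013]
rim 0.1 202 [-0.001   0.1103  0.1205] [-0.0033  0.0013]
rim 0.12 210 [-0.001   0.1302  0.1205] [-0.0032  0.0012]
```

View pics/wr.png

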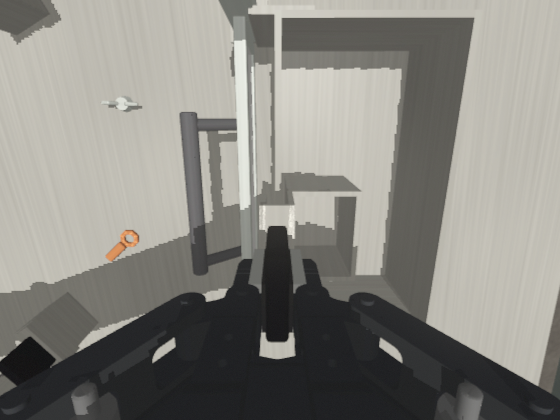

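The rim's front edge is at column 277 and the tab and lip at (278,230) line up with it, the lip straddling it and the cup on the tub side. I'll lower it.

```bash
python3 -m creep '[[[0,-0.5,20,0],[0,-0.5,40,0],[0,-0.5,58,0],[0,-0.5,74,0],[0,-0.5,74,0]]]'; python3 -m creep '[[[0,0,8,0],[0,0,14,0],[0,0,20,0],[0,0,24,0],[0,0,26,0]]]'; python3 go.py .5965 -.032 .129 -3.8
```

```text
time_s: 11.35
ee_pos: [0.5953, -0.0399, 0.1544]
orientation: [0.73, 0.683, -0.001, -0.001]
ft_force: [-0.4, 0.4, -0.8]
finger_gap: 0.0091
grasp_force: 58.8
time_s: 11.98
ee_pos: [0.596, -0.0399, 0.1293]
orientation: [0.73, 0.683, -0.0, -0.0]
ft_force: [0.1, -0.4, 1.2]
finger_gap: 0.0091
grasp_force: 59.2
t 11.97 pos [ 0.596  -0.0399  0.1293] ya -3.8 z [-0. -0. -1.] F [ 0.1 -0.4  1.2] gap 0.0091 j7 -0.35
shift mm [7.9 0.  0.3] turn 0.0
```

```bash
python3 -m creep '[[[0,0,1,0],[0,0,1,0]]]'; python3 -m creep '[[[0,0,1,0],[0,0,1,0],[0,0,1,0],[0,0,1,0]]]' 0.5; python3 -m creep '[[[0,0,0,0],[0,0,-5,0],[0,0,-40,0],[0,0,-80,0],[0,0,-110,0]]]' 0.5
python3 w.py wk basket | head -1
python3 - <<'E'
from h import *
f=grab_frame("top"); save("t3.png",f["color"][80:200,230:400],4)
w=np.load("wk.npz")["w"].reshape(-1,3); t=np.radians(-3.8); X=np.array([np.cos(t),np.sin(t)]); Y=np.array([-X[1],X[0]])
d=w[:,:2]-[.5963,-.0399]; l=np.c_[d@X,d@Y,w[:,2]]
m=(abs(l[:,0])<.03)&(abs(l[:,1])<.04)&(l[:,2]>.150)&(l[:,2]<.175); q=l[m]; print("tab top (expect .163):",len(q),q.mean(0),q[:,2].max(),cv2.minAreaRect((q[:,:2]*1000).astype(np.float32)))
E
```

```text
time_s: 12.22
ee_pos: [0.596, -0.0399, 0.1293]
orientation: [0.73, 0.683, -0.0, 0.0]
ft_force: [-3.6, -0.4, 5.2]
finger_gap: 0.0092
grasp_force: 59.9
time_s: 12.72
ee_pos: [0.5961, -0.0399, 0.1275]
orientation: [0.73, 0.683, 0.0, -0.0]
ft_force: [0.7, -0.0, -1.1]
finger_gap: 0.0425
grasp_force: 0.0
time_s: 13.35
ee_pos: [0.5965, -0.0397, 0.2398]
orientation: [0.73, 0.683, 0.001, 0.001]
ft_force: [-0.3, 0.7, -0.2]
finger_gap: 0.0426
grasp_force: 0.0
basket {'extent': [266.4, 157.2, 63.2, 83.9], 'conf': 0.82}
tab top (expect .163): 692 [-0.00046786  0.00211653  0.16300995] 0.1654204380627183 ((-0.4581942558288574, 0.2295970916748047), (40.15447235107422, 9.267841339111328), 89.94033813476562)
```

View pics/t3.png

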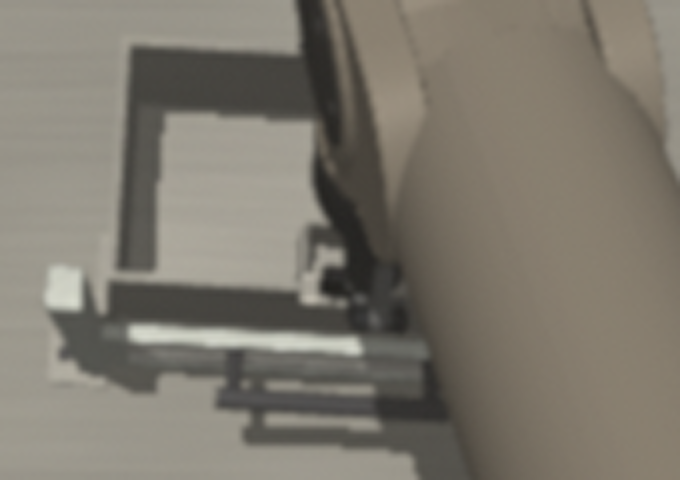

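View pics/wk.png

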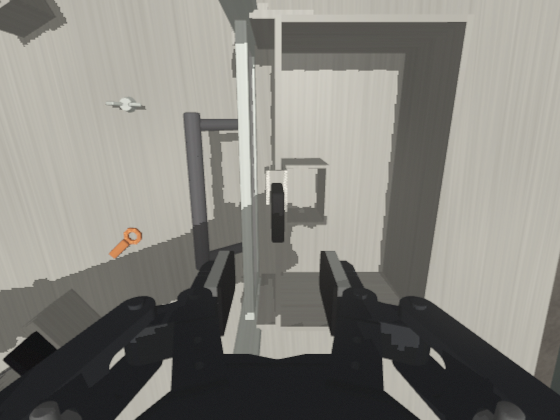

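The basket hangs upright on the rim: tab at (278,212), cup inside the tub, tab top at 163 mm as expected. Next, the handle.

```bash
python3 go.py .5272 -.0336 .102 -3.8; python3 -m creep '[[[6,-40,-20,0],[6,-66,-20,0],[6,-70,-20,0],[6,-70,-20,0]]]' 0.62;  python3 go.py .5272 -.0336 .102 -3.8
```

```text
t 13.5 pos [ 0.5971 -0.0397  0.2397] ya -3.8 z [ 0.004 -0.    -1.   ] F [0.  0.7 0.4] gap 0.0427 j7 -0.29
shift mm [  1.5 -70.7 137.4] turn 0.0
time_s: 14.0
ee_pos: [0.5266, -0.0296, 0.2571]
orientation: [0.73, 0.683, -0.0, -0.0]
ft_force: [0.2, -0.3, -0.4]
finger_gap: 0.0326
grasp_force: 0.0
t 14.0 pos [ 0.5266 -0.0296  0.2571] ya -3.8 z [-0.001 -0.    -1.   ] F [ 0.2 -0.3 -0.4] gap 0.0326 j7 -0.27
shift mm [ -4.    0.9 155.1] turn -0.0
```

```bash
python3 -m creep '[[[0,0.5,40,0],[0,0.5,80,0],[0,0.5,120,0],[0,0.5,145,0],[0,0.5,153,0]]]'; python3 -m creep '[[[0,0,0,0],[0,0,0,0],[0,0,0,0],[0,0,0,0]]]' 1; python3 -m creep '[[[0,0,-15,0],[0,0,-30,0],[0,0,-45,0],[0,0,-60,0],[0,0,-75,0]]]'
```

```text
time_s: 14.62
ee_pos: [0.5267, -0.0293, 0.1025]
orientation: [0.73, 0.683, -0.001, -0.001]
ft_force: [-0.6, -1.0, 0.2]
finger_gap: 0.0328
grasp_force: 0.0
time_s: 15.12
ee_pos: [0.5275, -0.0292, 0.1048]
orientation: [0.73, 0.683, 0.0, 0.0]
ft_force: [3.8, 0.8, -9.6]
finger_gap: 0.0118
grasp_force: 58.4
time_s: 15.75
ee_pos: [0.5275, -0.0292, 0.1799]
orientation: [0.73, 0.683, 0.001, 0.0]
ft_force: [6.4, 1.6, -14.5]
finger_gap: 0.012
grasp_force: 58.9
```

```bash
python3 -m creep '[[[0,0,-12,0],[0,0,-22,0],[0,0,-30,0],[0,0,-34,0],[0,0,-36,0]]]'; python3 -m creep '[[[0,0,-1,0],[0,0,-1,0],[0,0,-1,0]]]'
```

```text
time_s: 16.38
ee_pos: [0.5274, -0.0292, 0.2149]
orientation: [0.73, 0.683, 0.001, 0.0]
ft_force: [12.4, 2.4, -27.7]
finger_gap: 0.0116
grasp_force: 58.4
time_s: 16.75
ee_pos: [0.5274, -0.0292, 0.2149]
orientation: [0.73, 0.684, 0.001, -0.0]
ft_force: [11.9, 1.5, -24.8]
finger_gap: 0.0119
grasp_force: 58.7
```

At the stop (force rises and height no longer changes). Releasing and backing off upward.

```bash
python3 -m creep '[[[0,0,1,0],[0,0,1,0],[0,0,1,0],[0,0,1,0]]]' 0.6; python3 -m creep '[[[0,0,-30,0],[0,0,-60,0],[0,0,-90,0],[0,-40,-100,0],[0,-90,-100,0]]]' 0.6; python3 -m creep '[[[-60,0,0,0],[-120,0,0,0],[-180,0,0,0],[-240,0,0,0],[-240,0,0,0]]]'
python3 - <<'E'
from h import *
f=grab_frame("top"); c=f["color"]; save("t4.png",c[70:350,110:470],2.1)
w=cloud(f)[60:220,230:400].reshape(-1,3); t=np.radians(-3.8); X=np.array([np.cos(t),np.sin(t)]); Y=np.array([-X[1],X[0]])
d=w[:,:2]-[.5963,-.0399]; l=np.c_[d@X,d@Y,w[:,2]]
h=l[(abs(l[:,0]+.07)<.02)&(abs(l[:,1])<.05)&(l[:,2]>.1)]; print("handle top (237 up)",np.percentile(h[:,2],[50,90]))
q=l[(abs(l[:,0])<.02)&(abs(l[:,1])<.04)&(l[:,2]>.14)&(l[:,2]<.18)]; print("tab",len(q),q.mean(0) if len(q) else "",q[:,2].max() if len(q) else "")
E
```

```text
time_s: 17.25
ee_pos: [0.5272, -0.0293, 0.2161]
orientation: [0.73, 0.683, 0.0, 0.0]
ft_force: [-0.5, -0.1, 0.7]
finger_gap: 0.0342
grasp_force: 0.0
time_s: 17.88
ee_pos: [0.4373, -0.023, 0.3166]
orientation: [0.73, 0.683, 0.001, 0.001]
ft_force: [0.1, -0.4, 0.4]
finger_gap: 0.0339
grasp_force: 0.0
time_s: 18.5
ee_pos: [0.4198, -0.2678, 0.3154]
orientation: [0.733, 0.68, -0.001, 0.0]
ft_force: [0.0, 0.5, 0.0]
finger_gap: 0.0342
grasp_force: 0.0
handle top (237 up) [0.23514782 0.23779728]
tab 107 [-0.0004915   0.00118203  0.15853848] 0.16624294945838014
```

View pics/t4.png

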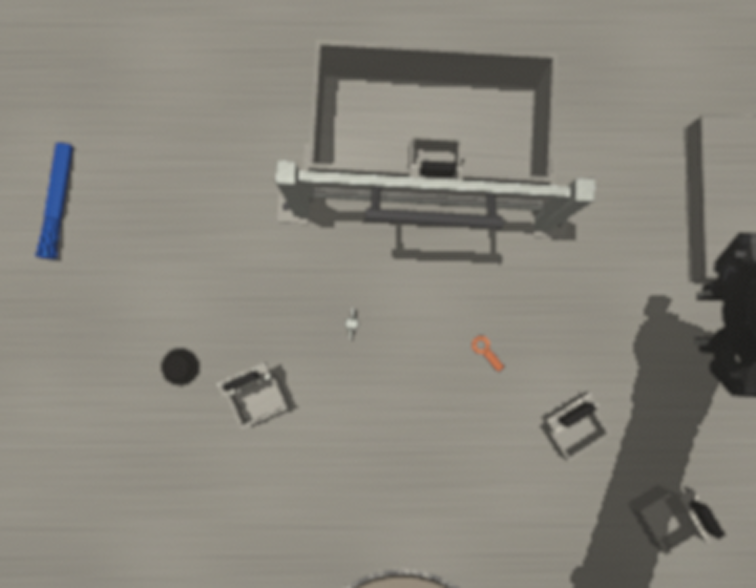

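The guard is fully up, with its bar at (430,217) and the bar's top at 237 mm. The basket hangs at (437,160), the bystanders have not moved, and the arm is clear.

```bash
python3 -c "
from plant import *
print(job_done())"
```

```text
the job is handed in; nothing more can be done
None
```

The guard was lowered, the basket is hanging by its lip on the tub's front rim, the guard is back up at its stop, and the job was handed in at about 19 s; the hand-in gave no verdict.

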